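# Set the dial indicator in the comparator stand

## Robot

A 7-joint arm with a two-finger parallel gripper is mounted at the origin on the work surface. World frame = base frame: x ahead of the robot, y to its left, z up, the work surface at z = 0. Lengths are in m, angles in rad, forces in N, time in s.
With the tool pointing down it reaches from about 0.4 to 0.875 m from the base axis. Payload 19.3 kg.
Tool frame: the origin (TCP) lies at the very end of the fingers, on their centre line; the grasp point (between the pads) lies bot.hold_point_z behind it (bot.hold_point_z is the distance from the TCP to the grasp point, in m); z points along the fingers, y is the line along which they close (so a half turn about z gives the same grasp; the last joint's range is limited). The gripper opens to 85 mm and grips with 20 to 120 N. Pads are 22 mm wide; open, the fingers measure 114 mm over their backs; the gripper's body (76 mm by 85 mm) begins 54 mm behind the grasp point. The pads swing forward as they close: fully open they stand 13 mm farther back than shut.
Start: joints at [-1.226, 0.521, -0.036, 1.599, 0.021, 1.021, -0.113], TCP at [0.252, 0.572, 0.231] pointing down, gripper open.
Joint ranges: [-2.91, 2.91], [-0.3, 2.13], [-1.5, 1.42], [0.17, 2.43], [-1.26, 4.41], [0.16, 1.93], [-2.52, 2.52]. Speed limits (rad/s): [1.89, 1.89, 2.39, 2.39, 3.01, 3.01, 3.01].

## Interface

Orientations are given as a 3x3 rotation matrix whose columns are the frame's x, y, z axes.
In Python, from plant import sensors, cams, bot gives the robot as it stands.
- The arm moves only by the tool arm_command, never from a script. Its argument "plan" is text: rows parted by semicolons, each of 6 numbers parted by spaces: the shift along the tool's x, y, z as a fraction of full scale, then the turn, a rotation vector about the tool's x, y, z as a fraction of full scale. A call has 1 to 12 rows; each row shifts and turns the commanded pose from where the row before left it, along the tool's axes as they then stand; what a row does not reach is not made up. Full scale, the value 1, is 250 mm for a shift and 180 degrees for a turn. A row lasts 1/12 s, in which the tool goes at most 41.7 mm and 7.16 degrees, less where a joint would pass 70% of its speed; a pose out of reach is approached as far as the arm can. A call with a number of a shift or a turn outside -1 to 1 is refused whole. A call with a gripper value outside its range is refused whole. "jaw" is the finger opening in mm, from 0 to 85.4, set as the call begins (left out, the last holds). The fingers move at their own pace and stop on an object; "force" is the grip in N (left out, the last holds). Time passes only in rows, so rows that do not move let the fingers close. It gives the time, the measured TCP pose, the force, the opening and the grip force at its end, in the units of the state.
- sensors.state(): the state, without advancing time (a new reading comes with each control period).
- cams.get_image(name): name is "scene" or "top"; returns the picture (420x560x3 uint8, red, green, blue); there is no depth.
- cams.camera_info(name): a dict with "fovy" (degrees; the focal length in pixels is half the picture's height over the tangent of half this angle, whatever the lens; pixels are square), "cx", "cy" (the principal point, pixels), "dist" ([k1, k2, p1, p2, k3] as OpenCV has them; the pictures are not rectified), "R" (3x3) and "t" (3): a world point X has camera coordinates R X + t. Camera axes: x right, y down, z forward; pixel columns grow to the right and rows downward; lengths in m; the calibration is good to about 2 mm. A picture is of the moment at which its call begins. camera_info takes no time and is no camera call.
- bot.close_job(): hands the job in; it is judged then, once.
Trained networks look in the newest picture that a camera, given by its name, has taken for a name from the list of things; names that differ only in an ending like _2 or _b are one class to them, and where a whole thing is asked for, a point or a joint stands for the part that bears it (a point fixed in the world has none). Each returns a list of dicts, best first, with "p" (0 to 1); they miss things now and then, are a little off and sometimes report something else, mostly with a low value. They report only what shows in the picture. A call takes as long as a camera call.
- cams.spot_in(camera, target): "extent" ([left, top, width, height] in pixels, round what is visible of it).
- cams.cut_out(camera, target): "mask" (420x560 bool, what is visible of it) and "extent" ([left, top, width, height] in pixels, round what is visible of it).
- cams.pinpoint(camera, target): "location" ([column, row] in pixels: a listed point, or the origin of a listed thing).
The state is a dict: "t": time; "q": joint angles; "joint_vel": joint speeds; "tau": joint torques, N m; "position": TCP position; "ee_rot": TCP orientation; "ft_force": force on the tool from outside, world axes, zero at the start; "ft_torque": the same for the moment, N m; "width": opening from 0.0 (shut) to 1.0 (fully open); "finger_force": force on a finger pad.
Only numpy, scipy, OpenCV 4.12 (cv2) and the standard library are available. Lean on these libraries where they do the work, as an engineer would, in place of code of your own. Each camera call takes 0.05 s, during which the arm holds its last target. There are 200 camera calls.

## Task

Take the larger dial indicator out of the wooden rack and pass its stem down through the eye of the comparator stand's arm, so that its plunger rests on the pencil cross on the keystick below. Hold it there upright, its dial facing straight away from the stand's column, lowered until the plunger is pushed in about 4 mm, without forcing the stem sideways in the eye or disturbing the keystick or anything else. Finish while still holding it like that: I will then tighten the clamp screw.

Things in the scene. Friction and masses are not known exactly. Their poses are not given: they have to be found in the camera images.
- indicator: larger dial indicator, stem down in a rack hole: steel case 57 mm across, 22 mm thick, white dial facing its -x, y across the dial, z up the stem's axis. Origin: underside of its 16 mm boss (resting on the rack), on that axis. Above it: case centre 32.5 mm, case top 61, spindle cap 69. Below: stem 9 mm thick, 26 mm long, then the thin plunger, tip at 44 mm when free. 0.12 to 0.24 kg
- case (a point): centre of the indicator's round case, 32.5 mm above its origin; axes as the indicator
- glass (a point): centre of the indicator's dial face, 12.5 mm to -x of the case centre
- stem_end (a point): lower end of the indicator's stem, on its axis, 26 mm below its origin
- tip (a point): lower tip of the indicator's plunger, on the stem's axis; 44 mm below the origin when free, it moves up into the stem as it is pressed
- plunger (a joint): how far the indicator's plunger is pressed in: 0 free, 0.010 m at the end of its travel; a light spring, 0.6 N when free and 0.09 N more for each mm. The needle points to 12 o'clock when free and turns one full turn clockwise for 10 mm
- rack: fixed wooden block 75 x 220 mm, 50 mm high, with two holes 10.5 mm wide right through it, 55 mm either side of its middle along its y. Origin: centre of its underside. The larger indicator stands in one, a smaller one in the other; dials face about to the rack's -x
- small_indicator: the smaller dial indicator, case 40 mm in diameter and 18 mm thick, in the rack's other hole, its top 50 mm above the rack; leave it there. Origin as for the larger one
- stand: fixed comparator stand: grey base 200 x 130 mm, steel platen 36 mm above the table, round column 25 mm thick, 180 mm tall, 65 mm to +x of the origin, arm from it to -x, 14 mm thick, its top at 88 mm, ending in a 32 x 30 mm block with the eye. Origin: underside of the base, 10 mm to +x of its middle; z up. The indicator's dial is to face the stand's -x
- eye (a point): centre of the eye's upper mouth, 88 mm above the table, 40 mm to -x of the stand's origin (105 mm from the column's axis): an upright hole 11 mm wide through the 14 mm thick arm, chamfered 2 mm at the mouth; its clamp screw is slack. Axes as the stand's
- keystick: loose wooden piano keystick blank 22 x 260 mm, 22 mm high, lying on the stand's platen under the eye, along the stand's y. Origin: centre of its underside
- mark (a point): crossing of the two pencil lines on the keystick's top, 58 mm above the table, straight below the eye (within 1 mm)
- spare_key: bystander: a loose keystick blank without pencil cross, 22 x 260 x 22 mm, on the table
- caul_a: bystander: brass bushing caul, 12 x 10 x 20 mm, on the table
- caul_b: bystander: brass bushing caul, 12 x 10 x 20 mm, on the table
- caul_c: bystander: brass bushing caul, 12 x 10 x 20 mm, on the table
- screwdriver: bystander: screwdriver lying on the table
- glue: bystander: white glue bottle 52 mm wide, 130 mm tall, standing on the table

How it is judged:
On the way, in this order (a step that is already met when the one before it is completed fails the run):
1. the larger indicator is lifted clear of the rack in the gripper (height (world z) of tip above 0.055 m and contact force between the fingers and indicator above 1 N and contact force between indicator and rack below 0.1 N), for 0.1 s.
2. its stem is down in the eye (horizontal distance between stem_end and eye below 0.003 m and z of stem_end in the frame of eye below -0.004 m and contact force between the fingers and indicator above 1 N), for 0.1 s.
At the end, for the whole second after the job is handed in: Still held, at rest, upright within 5 deg, dial facing away from the column within 17 deg; stem end over 8 mm down the eye, within 3 mm of its axis, under 10 N on the stand; tip on the keystick within 3.5 mm of the cross at 0.2 to 4 N, plunger in 2 to 6.5 mm (value of joint plunger between 0.002 and 0.0065 m and contact force between indicator and keystick between 0.2 and 4 N and contact force between indicator and stand below 10 N and contact force between the fingers and indicator above 1 N and horizontal distance between tip and mark below 0.0035 m and horizontal distance between stem_end and eye below 0.003 m and z of stem_end in the frame of eye below -0.008 m and angle between indicator's own z axis and vertical below 0.09 rad and angle between the x axis of indicator and the x axis of stand, either way round below 0.3 rad and x of glass in the frame of eye below -0.005 m and linear speed of indicator below 0.01 m/s); the arm keeps its last pose, push and grip.
It fails at once if the indicator is forced against the stand (over 45 N) (contact force between indicator and stand above 45 N).
It fails at once if the indicator is jabbed into the keystick (over 12 N) (contact force between indicator and keystick above 12 N).
It fails at once if the keystick's cross is shifted by more than 5 mm (distance of mark from where it was at the start of the episode above 0.005 m).
It fails at once if the smaller indicator or another bystander is disturbed (moved over 15 mm) (distance of any of small_indicator, spare_key, caul_a, caul_b, caul_c, screwdriver, glue from where it was at the start of the episode above 0.015 m).
It also fails if it takes over 45 s, if anything falls off the work surface, if the arm or the gripper's body presses on something with over 40 N, if the wrist force passes 120 N, or if a joint passes its speed limit or range.

## Working session

There is one attempt and no reset: what is moved stays moved. The work goes in short steps, Python scripts to look and compute and a tool call to move; the robot and the scene stay as the last step left them, time stands still between calls to the robot, and variables do not carry over. Pictures are saved under pics/ and viewed, at most 10 in all, crops included, and the job is handed in when it is done.

Besides the shell and the picture viewer there is one more tool, called after "Request:" by a JSON object that holds its "op" and its "data". arm_command: Moves the arm, as the interface text tells. Shift numbers are shares of 250 mm and turn numbers shares of 180 degrees, none past 1 either way. Its arguments: {"type":"object","properties":{"plan":{"type":"string"},"jaw":{"type":"number"},"force":{"type":"number"}},"required":["plan"]}

```bash
mkdir -p pics
cat > h.py <<'E'
import numpy as np, cv2
from plant import sensors, cams, bot
def K(n):
    i=cams.camera_info(n); f=210/np.tan(np.radians(i["fovy"])/2)
    return np.array([[f,0,i["cx"]],[0,f,i["cy"]],[0,0,1]]),np.array(i["dist"],float),np.array(i["R"]),np.array(i["t"])
def proj(n,X):
    k,d,R,t=K(n); return cv2.projectPoints(np.atleast_2d(np.array(X,float)),cv2.Rodrigues(R)[0],t,k,d)[0][:,0]
def ray(n,px):
    k,d,R,t=K(n); u=cv2.undistortPoints(np.array([[px]],float),k,d)[0,0]
    v=R.T@np.array([u[0],u[1],1]); return -R.T@t, v/np.linalg.norm(v)
def atz(n,px,z):
    c,v=ray(n,px); return c+v*(z-c[2])/v[2]
def tri(a,b):
    A=np.zeros((3,3));y=np.zeros(3);rs=[ray("scene",a),ray("top",b)]
    for c,v in rs:
        P=np.eye(3)-np.outer(v,v);A+=P;y+=P@c
    x=np.linalg.solve(A,y); return x,max(np.linalg.norm((np.eye(3)-np.outer(v,v))@(x-c)) for c,v in rs)
E
python3 - <<'E'
from h import *
np.set_printoptions(precision=4,suppress=True)
ims=[cams.get_image(n) for n in("scene","top")]
for n,i in zip(("scene","top"),ims): cv2.imwrite(f"pics/{n}0.png",cv2.cvtColor(i,cv2.COLOR_RGB2BGR)); print(n,cams.camera_info(n))
P={}
for t in "indicator case glass rack small_indicator stand eye mark keystick".split():
    r={}
    for n in("scene","top"):
        o=cams.pinpoint(n,t); r[n]=o[0]["location"] if o else None
        print(t,n,[(np.round(x["location"],1),round(x["p"],2)) for x in o[:2]])
    if r["scene"] is not None and r["top"] is not None: print("   ",*tri(r["scene"],r["top"]))
print(bot.hold_point_z,sensors.state())
E
```

```text
scene {'fovy': 51.34807526207361, 'cx': 280.27932917530825, 'cy': 207.6755234974852, 'dist': array([0.0215, 0.    , 0.    , 0.    , 0.    ]), 'R': array([[-0.7684,  0.6397,  0.0163],
       [ 0.4399,  0.5466, -0.7126],
       [-0.4648, -0.5404, -0.7014]]), 't': array([ 0.3935, -0.1986,  1.5201])}
top {'fovy': 50.57924515132928, 'cx': 277.280424108584, 'cy': 208.3436811809357, 'dist': array([-0.0167,  0.    ,  0.    ,  0.    ,  0.    ]), 'R': array([[-0.0145, -0.9999,  0.0024],
       [-0.9885,  0.014 , -0.1504],
       [ 0.1504, -0.0045, -0.9886]]), 't': array([0.05  , 0.5525, 1.0296])}
indicator scene []
indicator top [(array([388.1, 218.8]), 0.73)]
case scene [(array([216.7, 150.7]), 0.73), (array([307.6, 240.9]), 0.56)]
case top [(array([390.7, 217.9]), 0.78)]
    [ 0.5374 -0.232   0.1077] 0.02628525832145779
glass scene [(array([237.4, 158.5]), 0.74)]
glass top [(array([386.4, 224.1]), 0.65)]
    [ 0.5076 -0.2101  0.0843] 0.0018189187724452418
rack scene [(array([224.4, 171.9]), 0.79)]
rack top [(array([401.2, 223.5]), 0.86)]
    [ 0.5197 -0.2706 -0.0028] 0.0035906193555790963
sm
[... 669 characters left out ...]
07.3, 241.7]), 0.74)]
keystick top [(array([238.7, 214.5]), 0.73)]
    [0.5383 0.1384 0.0325] 0.0035721312767318402
0.0187 {'t': 1.0, 'q': array([-1.2262,  0.5214, -0.0363,  1.5995,  0.0212,  1.0211, -0.1128]), 'joint_vel': array([ 0.0005,  0.0006,  0.0006,  0.0008,  0.0017,  0.0011, -0.0008]), 'tau': array([ -0.0011, -92.6832,   1.9793, -37.0235,   0.0184,   0.0024,
         0.    ]), 'position': array([0.2519, 0.572 , 0.2313]), 'ee_rot': array([[-0.9152,  0.403 ,  0.    ],
       [ 0.403 ,  0.9152,  0.    ],
       [-0.    ,  0.    , -1.    ]]), 'ft_force': array([-0.1083, -0.2409,  0.4872]), 'ft_torque': array([ 0.0359,  0.0035, -0.0471]), 'finger_force': 0.0, 'width': 1.0020767538748092}
```

View pics/scene0.png

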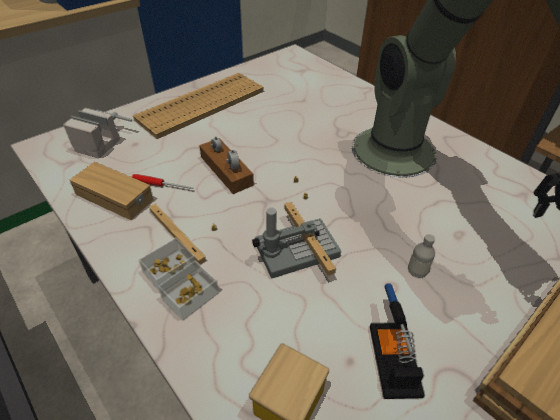

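View pics/top0.png

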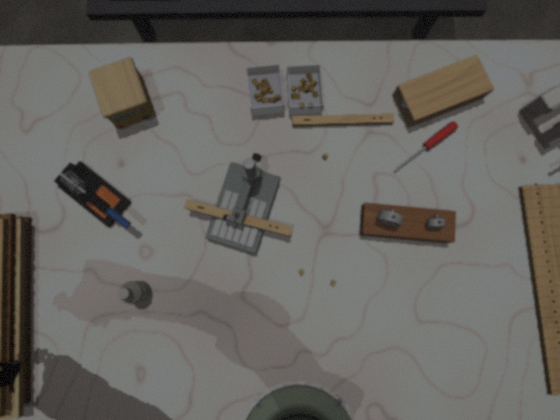

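The scene view shows the rack at about (226,166), the larger indicator at (233,160), the smaller at (216,145), and the stand's eye near (310,228). In the top view the larger indicator is at (390,217), the smaller at (436,221), the eye at about (238,214), and the column at (252,170). Next I'll refine the poses by fitting silhouettes.

Run:
```python
from h import *
import pickle
np.set_printoptions(precision=4,suppress=True)
M={};I={}
for n in("scene","top"):
    I[n]=cams.get_image(n)
    for t in "indicator small_indicator rack stand keystick".split():
        o=cams.cut_out(n,t); M[n,t]=[(x["p"],x["mask"]) for x in o]
        print(n,t,[(round(x["p"],2),np.round(x["extent"]),x["mask"].sum()) for x in o[:3]])
pickle.dump((I,M),open("m.pkl","wb"))
a=cv2.resize(I["top"][185:250,345:465],None,fx=6,fy=6,interpolation=2)[:300]
a=cv2.resize(I["top"][190:240,355:455],(700,350),interpolation=2)
b=cv2.resize(I["scene"][130:195,195:260],(350,350),interpolation=2)
c=cv2.resize(I["top"][150:260,180:300],(330,302),interpolation=2)
cv2.imwrite("pics/a.png",cv2.cvtColor(a,cv2.COLOR_RGB2BGR))
d=np.hstack([cv2.resize(I["scene"][195:285,245:345],(400,360),interpolation=2),cv2.resize(I["top"][155:260,185:300],(394,360),interpolation=2)])
d=np.vstack([d,np.hstack([cv2.resize(I["scene"][135:195,195:260],(247,228),interpolation=2),cv2.resize(I["top"][195:247,350:465],(504,228),interpolation=2),np.zeros((228,43,3),np.uint8)])])
cv2.imwrite("pics/d.png",cv2.cvtColor(d,cv2.COLOR_RGB2BGR))
```

```text
scene indicator [(0.55, array([227., 151.,  16.,  20.]), np.int64(208))]
scene small_indicator [(0.3, array([229., 149.,  13.,  20.]), np.int64(194))]
scene rack [(0.77, array([199., 142.,  55.,  52.]), np.int64(1353)), (0.48, array([252., 207.,  91.,  71.]), np.int64(3353)), (0.32, array([148., 206.,  56.,  54.]), np.int64(721))]
scene stand [(0.89, array([254., 206.,  89.,  72.]), np.int64(3077)), (0.48, array([228., 154.,  12.,  20.]), np.int64(175))]
scene keystick [(0.59, array([284., 205.,  54.,  69.]), np.int64(725))]
top indicator [(0.8, array([380., 211.,  25.,  18.]), np.int64(345))]
top small_indicator [(0.64, array([427., 217.,  17.,  10.]), np.int64(185))]
top rack [(0.94, array([360., 204.,  94.,  38.]), np.int64(2607))]
top stand [(0.71, array([204., 154.,  77., 100.]), np.int64(4196))]
top keystick [(0.64, array([185., 198., 107.,  38.]), np.int64(863))]
```

View pics/d.png

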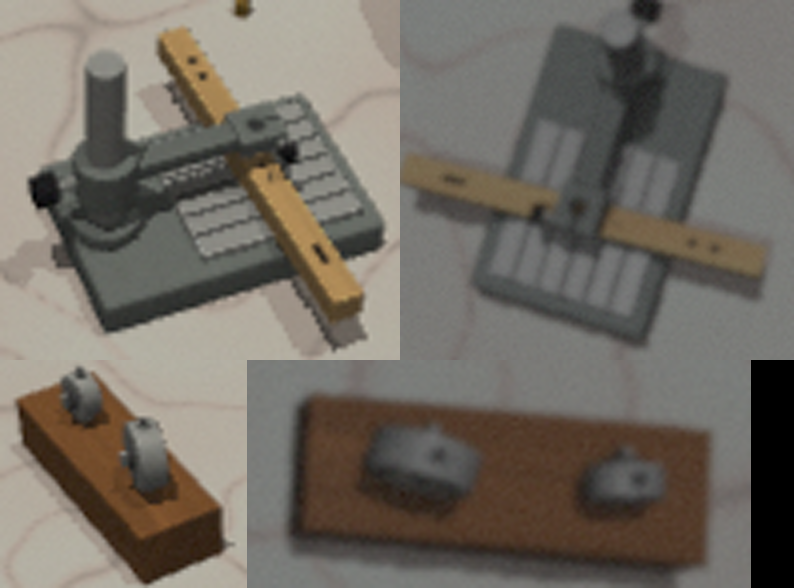

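The larger indicator is turned by about 12° against the rack and has a lug on its back. I'll grip it across its diameter, along its y. Next is the model-silhouette fit.

```bash
cat > fit.py <<'E'
from h import *
from scipy.optimize import minimize
S=4
def box(x0,x1,y0,y1,z0,z1): return np.array([[x,y,z] for x in(x0,x1) for y in(y0,y1) for z in(z0,z1)],float)
th=np.linspace(0,2*np.pi,24,endpoint=False)
def cylz(x,y,r,z0,z1): return np.array([[x+r*np.cos(a),y+r*np.sin(a),z] for a in th for z in(z0,z1)])
def cylx(r,x0,x1,zc): return np.array([[x,r*np.cos(a),zc+r*np.sin(a)] for a in th for x in(x0,x1)])
RACK=[box(-.0375,.0375,-.11,.11,0,.05)]
IND=[cylx(.0285,-.0125,.0095,.0325),cylz(0,0,.008,0,.006),cylz(0,0,.0035,.06,.069)]
SM=[cylx(.02,-.010,.008,.024),cylz(0,0,.003,.04,.05)]
STAND=[box(-.11,.09,-.065,.065,0,.034),cylz(.065,0,.0125,0,.18),box(-.056,-.024,-.015,.015,.074,.088),box(-.03,.05,-.008,.008,.074,.088),cylz(.065,0,.022,.036,.1)]
KEY=[box(-.011,.011,-.13,.13,.036,.058)]
def place(H,p,z=0):
    c,s=np.cos(p[2]),np.sin(p[2]);R=np.array([[c,-s,0],[s,c,0],[0,0,1]])
    return [h@R.T+[p[0],p[1],z] for h in H]
def render(n,Hs):
    m=np.zeros((420*S,560*S),np.uint8)
    for h in Hs:
        q=cv2.convexHull((proj(n,h)*S+(S-1)/2).astype(np.float32)).astype(np.int32); cv2.fillConvexPoly(m,q,1)
    return cv2.resize(m.astype(np.float32),(560,420),interpolation=cv2.INTER_AREA)
def fit(masks,f,p0,st=(.012,.012,.1)):
    def cost(p): return sum(np.abs(render(n,f(p))-m)[...].sum()/m.sum() for n,m in masks.items())
    b=None
    for k in range(3):
        x0=np.array(p0) if b is None else b.x
        sim=np.vstack([x0]+[x0+np.eye(len(x0))[i]*st[i]/(1+k)*(-1)**k for i in range(len(x0))])
        r=minimize(cost,x0,method="Nelder-Mead",options=dict(initial_simplex=sim,xatol=1e-4,fatol=1e-4,maxiter=150))
        if b is None or r.fun<b.fun:b=r
    return b.x,b.fun
E
python3 - <<'E'
from fit import *
import pickle
np.set_printoptions(precision=4,suppress=True)
I,M=pickle.load(open("m.pkl","rb"))
g=lambda n,t:M[n,t][0][1].astype(np.float32)
full=lambda p:place(RACK,p)
for ns in(("scene","top"),("top",),("scene",)):
    # rack together with indicators: fill
    mk={n:np.maximum.reduce([g(n,"rack"),g(n,"indicator"),g(n,"small_indicator")]) for n in ns}
    p,c=fit(mk,lambda p:place(RACK,p[:3])+place(IND,list(p[:2]+.055*np.array([-np.sin(p[2]),np.cos(p[2])]))+[p[2]],.05)+place(SM,list(p[:2]-.055*np.array([-np.sin(p[2]),np.cos(p[2])]))+[p[2]],.05),[.52,-.26,0.03]); print("rack",ns,p,c,p[:2]+.055*np.array([-np.sin(p[2]),np.cos(p[2])]))
    p,c=fit({n:g(n,"indicator") for n in ns},lambda p:place(IND,p,.05),[.52,-.205,.15]);print("ind",ns,p,c)
    p,c=fit({n:np.maximum(g(n,"stand"),g(n,"keystick")) for n in ns},lambda p:place(STAND,p[:3])+place(KEY,p[3:]),[.56,.12,-.25,.525,.13,-.25],(.012,.012,.1)*2)
    print("stand",ns,p,c,"eye",p[:2]-.04*np.array([np.cos(p[2]),np.sin(p[2])]))
for z in(.088,): print([atz("scene",(310.8,225.9),z),atz("top",(240.8,213.7),z)])
E
```

```text
rack ('scene', 'top') [ 0.5145 -0.2724 -0.1108] 0.1504378616809845 [ 0.5206 -0.2177]Traceback (most recent call last):
  File "<stdin>", line 11, in <module>
  File "fit.py", line 27, in fit
    r=minimize(cost,x0,method="Nelder-Mead",options=dict(initial_simplex=sim,xatol=1e-4,fatol=1e-4,maxiter=150))
    res = _minimize_neldermead(fun, x0, args, callback, bounds=bounds,
                               **options)
    fxr = func(xr)
    fx = function(np.copy(x), *(wrapper_args + args))
  File "fit.py", line 22, in cost
    def cost(p): return sum(np.abs(render(n,f(p))-m)[...].sum()/m.sum() for n,m in masks.items())
                        ~~~^^^^^^^^^^^^^^^^^^^^^^^^^^^^^^^^^^^^^^^^^^^^^^^^^^^^^^^^^^^^^^^^^^^^^^
  File "fit.py", line 22, in <genexpr>
    def cost(p): return sum(np.abs(render(n,f(p))-m)[...].sum()/m.sum() for n,m in masks.items())
                                   ~~~~~~^^^^^^^^
  File "fit.py", line 19, in render
    q=cv2.convexHull((proj(n,h)*S+(S-1)/2).astype(np.float32)).astype(np.int32); cv2.fillConvexPoly(m,q,1)
                      ~~~~^^^^^
  File "h.py", line 7, in proj
    k,d,R,t=K(n); return cv2.projectPoints(np.atleast_2d(np.array(X,float)),cv2.Rodrigues(R)[0],t,k,d)[0][:,0]
            ~^^^
  File "h.py", line 4, in K
    i=cams.camera_info(n); f=210/np.tan(np.radians(i["fovy"])/2)
ValueError: time passes only in moves, steps and waits
```

```bash
python3 - <<'E'
s=open("h.py").read()
s=s.replace("def K(n):\n    i=cams.camera_info(n);","import functools\n@functools.cache\ndef K(n):\n    i=cams.camera_info(n);")
open("h.py","w").write(s)
E
cat > run1.py <<'E'
from fit import *
import pickle
np.set_printoptions(precision=4,suppress=True)
I,M=pickle.load(open("m.pkl","rb"))
g=lambda n,t:M[n,t][0][1].astype(np.float32)
off=lambda p,d:list(p[:2]+d*np.array([-np.sin(p[2]),np.cos(p[2])]))+[p[2]]
for ns in(("scene","top"),("top",),("scene",)):
    mk={n:np.maximum.reduce([g(n,"rack"),g(n,"indicator"),g(n,"small_indicator")]) for n in ns}
    p,c=fit(mk,lambda p:place(RACK,p)+place(IND,off(p,.055),.05)+place(SM,off(p,-.055),.05),[.52,-.26,-.1]); print("rack",ns,p,c,off(p,.055))
    p,c=fit({n:g(n,"indicator") for n in ns},lambda p:place(IND,p,.05),[.52,-.215,-.2]);print("ind",ns,p,c)
    p,c=fit({n:np.maximum(g(n,"stand"),g(n,"keystick")) for n in ns},lambda p:place(STAND,p[:3])+place(KEY,p[3:]),[.56,.12,-.25,.525,.13,-.25],(.012,.012,.1)*2)
    print("stand",ns,p,c,"eye",p[:2]-.04*np.array([np.cos(p[2]),np.sin(p[2])]))
print([atz("scene",(310.8,225.9),.088),atz("top",(240.8,213.7),.088)])
E
python3 run1.py; python3 -c "
from plant import sensors;print(sensors.state()['t'])"
```

```text
rack ('scene', 'top') [ 0.5145 -0.2723 -0.111 ] 0.15035668015480042 [np.float64(0.5205717831491525), np.float64(-0.21766423597468257), np.float64(-0.1110096716275312)]
ind ('scene', 'top') [ 0.5217 -0.2189 -0.3099] 0.17751184105873108
stand ('scene', 'top') [ 0.5685  0.1223 -0.3156  0.5296  0.1353 -0.2736] 0.15206170082092285 eye [0.5305 0.1347]
rack ('top',) [ 0.5144 -0.2728 -0.1111] 0.035291291773319244 [np.float64(0.520474977759721), np.float64(-0.21814617313747617), np.float64(-0.11111165543787846)]
ind ('top',) [ 0.5213 -0.219  -0.3419] 0.0782608687877655
stand ('top',) [ 0.5691  0.1221 -0.3215  0.5309  0.1365 -0.273 ] 0.05499802157282829 eye [0.5312 0.1348]
rack ('scene',) [ 0.5153 -0.2714 -0.1017] 0.11298701167106628 [np.float64(0.5208601458265986), np.float64(-0.21669286214768527), np.float64(-0.1016594642890451)]
ind ('scene',) [ 0.5232 -0.2172 -0.2732] 0.07692307978868484
stand ('scene',) [ 0.5677  0.1223 -0.308   0.5289  0.1361 -0.2749] 0.08881059288978577 eye [0.5295 0.1344]
[array([0.5274, 0.1403, 0.088 ]), array([0.5348, 0.1263, 0.088 ])]
1.6
```

Request:
{"op": "arm_command", "data": {"plan": "0 0 0 0 0 -0.033; -0.083 -0.112 0 0 0 0; -0.083 -0.112 0 0 0 0; -0.083 -0.112 0 0 0 0; -0.083 -0.112 0 0 0 0; -0.083 -0.112 0 0 0 0; -0.083 -0.112 0 0 0 0; -0.083 -0.112 0 0 0 0; -0.083 -0.112 0 0 0 0; -0.083 -0.112 0 0 0 0; -0.083 -0.112 0 0 0 0; -0.083 -0.112 0 0 0 0", "jaw": 85, "force": 50}}

```text
t: 2.6
position: [0.3751, 0.2073, 0.2315]
ee_rot: [[-0.952, 0.306, 0.0], [0.306, 0.952, 0.0], [-0.0, 0.001, -1.0]]
ft_force: [0.7, 1.1, 0.5]
width: 0.998
finger_force: 0.0
```

Request:
{"op": "arm_command", "data": {"plan": "-0.083 -0.112 0 0 0 0; -0.083 -0.112 0 0 0 0; -0.083 -0.112 0 0 0 0; -0.083 -0.112 0 0 0 0; -0.083 -0.112 0 0 0 0; -0.083 -0.112 0 0 0 0; -0.083 -0.112 0 0 0 0; -0.083 -0.112 0 0 0 0; -0.083 -0.112 0 0 0 0; -0.083 -0.112 0 0 0 0; 0 0 0 0 0 0; 0 0 0 0 0 0"}}

```text
t: 3.6
position: [0.4867, -0.123, 0.2311]
ee_rot: [[-0.951, 0.309, -0.0], [0.309, 0.951, -0.0], [0.0, -0.001, -1.0]]
ft_force: [0.5, 0.5, -0.7]
width: 0.996
finger_force: 0.0
```

Request:
{"op": "arm_command", "data": {"plan": "-0.083 -0.106 0 0 0 0; -0.083 -0.106 0 0 0 0; -0.083 -0.106 0 0 0 0; 0 0 0.1 0 0 0; 0 0 0.13 0 0 0; 0 0 0.13 0 0 0; 0 0 0 0 0 0; 0 0 0 0 0 0; 0 0 0 0 0 0"}}

```text
t: 4.35
position: [0.5224, -0.2157, 0.143]
ee_rot: [[-0.952, 0.306, 0.001], [0.306, 0.952, -0.0], [-0.001, 0.0, -1.0]]
ft_force: [-0.6, 0.3, -0.2]
width: 0.995
finger_force: 0.0
```

```bash
cat > look.py <<'E'
import sys
from fit import *
tag,*c=sys.argv[1:]; c=list(map(int,c)) # scene cx cy, top cx cy
out=[]
for n,(x,y) in zip(("scene","top"),(c[:2],c[2:])):
    im=cams.get_image(n); cv2.imwrite(f"{tag}_{n}.png",cv2.cvtColor(im,cv2.COLOR_RGB2BGR))
    out.append(cv2.resize(im[y-40:y+40,x-40:x+40],(400,400),interpolation=2))
cv2.imwrite(f"pics/{tag}.png",cv2.cvtColor(np.hstack(out),cv2.COLOR_RGB2BGR)); print(sensors.state()["position"])
E
python3 look.py g1 230 155 395 215
```

```text
[ 0.52265227 -0.21595438  0.14338161]
```

View pics/g1.png

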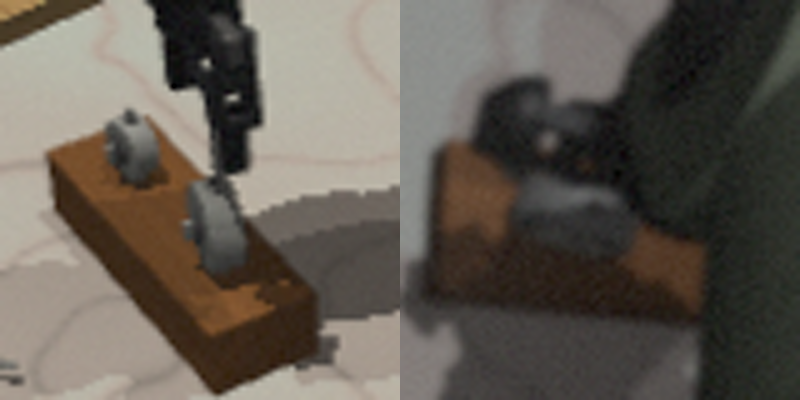

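The scene crop shows one fingertip near (235,165), just behind the larger case at (215,230). I'll project the expected fingertip positions to check this.

Run:
```python
from fit import *
s=sensors.state();p=s["position"];y=s["ee_rot"][:,1]
for n,c in(("scene",(230,155)),("top",(395,215))):
    X=[p+.0425*y,p-.0425*y,p+.057*y+[0,0,.05],p-.057*y+[0,0,.05],[.521,-.218,.119],[.521,-.218,.0825]]
    print(n,((proj(n,X)-np.array(c)+40)*5).round())
    r=cams.pinpoint(n,"case");print([(np.round((np.array(o["location"])-c+40)*5),o["p"]) for o in r])
```

```text
scene [[230. 185.]
 [187. 105.]
 [233. 128.]
 [174.  22.]
 [211. 175.]
 [215. 223.]]
[(array([215., 213.]), 0.56)]
top [[111. 164.]
 [299. 221.]
 [104. 136.]
 [370. 216.]
 [195. 204.]
 [174. 214.]]
[]
```

Request:
{"op": "arm_command", "data": {"plan": "0.003 -0.011 0.1 0 0 0; 0 0 0.1 0 0 0; 0 0 0.08 0 0 0; 0 0 0.052 0 0 0; 0 0 0 0 0 0; 0 0 0 0 0 0; 0 0 0 0 0 0"}}

```text
t: 5.13
position: [0.5208, -0.2186, 0.0596]
ee_rot: [[-0.952, 0.306, 0.002], [0.306, 0.952, -0.001], [-0.002, -0.0, -1.0]]
ft_force: [1.3, -0.1, 0.9]
width: 0.998
finger_force: 0.0
```

Request:
{"op": "arm_command", "data": {"plan": "0 0 0 0 0 0; 0 0 0 0 0 0; 0 0 0 0 0 0; 0 0 0 0 0 0; 0 0 0 0 0 0; 0 0 0 0 0 0; 0 0 0 0 0 0; 0 0 0 0 0 0; 0 0 0 0 0 0; 0 0 0 0 0 0", "jaw": 40, "force": 50}}

```text
t: 5.97
position: [0.5207, -0.2185, 0.0594]
ee_rot: [[-0.952, 0.306, 0.002], [0.306, 0.952, -0.0], [-0.002, 0.0, -1.0]]
ft_force: [-1.5, 0.8, 11.4]
width: 0.654
finger_force: 50.5
```

Request:
{"op": "arm_command", "data": {"plan": "0 0 -0.02 0 0 0; 0 0 -0.04 0 0 0; 0 0 -0.05 0 0 0; 0 0 -0.05 0 0 0; 0 0 -0.05 0 0 0; 0 0 -0.05 0 0 0; 0 0 -0.06 0 0 0; 0 0 -0.06 0 0 0; 0 0 -0.06 0 0 0; 0 0 -0.06 0 0 0; 0 0 0 0 0 0; 0 0 0 0 0 0"}}

```text
t: 6.97
position: [0.5204, -0.2183, 0.1844]
ee_rot: [[-0.952, 0.306, 0.002], [0.306, 0.952, -0.0], [-0.002, 0.0, -1.0]]
ft_force: [0.7, -0.4, -3.2]
width: 0.652
finger_force: 53.6
```

```bash
python3 look.py g2 230 140 385 210; python3 -c "
from fit import *
for n in('scene','top'):
    for t in('indicator','rack'):
        print(n,t,[(round(o['p'],2),o['extent']) for o in cams.cut_out(n,t)])"
```

```text
[ 0.51975778 -0.21811973  0.18301813]
scene indicator [(0.56, [196.1, 145.5, 58.1, 48.8]), (0.53, [222.2, 117.2, 12.8, 26.9])]
scene rack [(0.97, [198.3, 142.4, 55.4, 49.7])]
top indicator [(0.44, [393.3, 210.3, 18.2, 11.2])]
top rack [(0.74, [358.5, 203.6, 62.9, 36.7])]
```

View pics/g2.png

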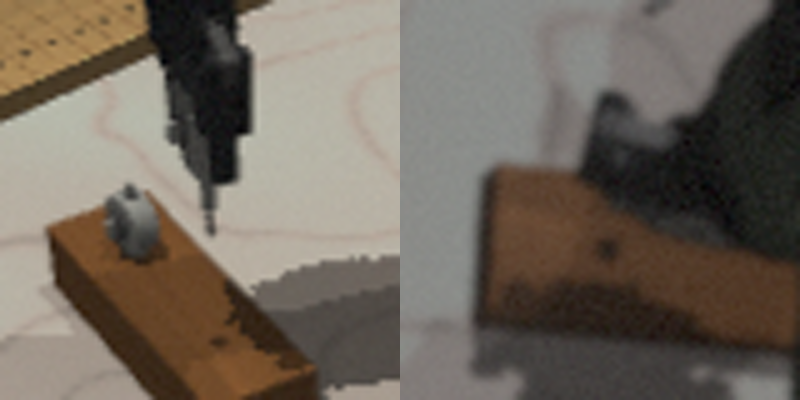

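Run:
```python
from fit import *
np.set_printoptions(precision=4,suppress=True)
s=sensors.state();p=s["position"];print(p)
print("tip",atz("scene",(232.4,147.2),.130),"hole",atz("top",(386.4,219.6),.05),"hole scene",atz("scene",(190+219/5,100+342/5),.05))
print(proj("scene",[[p[0],p[1],.13]]))
e=[.5305,.1347,.088]
print("eye proj",proj("scene",[e]),proj("top",[e]))
y=s["ee_rot"];print(y.T@(np.array(e)-p))
```

```text
[ 0.5197 -0.2182  0.1827]
tip [ 0.5207 -0.2163  0.13  ] hole [ 0.521  -0.2179  0.05  ] hole scene [ 0.5221 -0.2152  0.05  ]
[[232.2788 146.7771]]
eye proj [[308.4692 225.2124]] [[237.1642 215.6031]]
[0.0977 0.3393 0.0948]
```

Request:
{"op": "arm_command", "data": {"plan": "0.02 0.07 0 0 0 0; 0.039 0.136 0 0 0 0; 0.039 0.136 0 0 0 0; 0.039 0.136 0 0 0 0; 0.039 0.136 0 0 0 0; 0.039 0.136 0 0 0 0; 0.039 0.136 0 0 0 0; 0.039 0.136 0 0 0 0; 0.039 0.136 0 0 0 0; 0.039 0.136 0 0 0 0; 0.02 0.07 0 0 0 0; 0 0 0 0 0 0"}}

```text
t: 8.27
position: [0.5309, 0.1413, 0.1827]
ee_rot: [[-0.954, 0.301, -0.001], [0.301, 0.954, 0.001], [0.001, 0.001, -1.0]]
ft_force: [-1.1, -0.2, -2.5]
width: 0.651
finger_force: 53.8
```

Request:
{"op": "arm_command", "data": {"plan": "0 0 0 0 0 0; 0 0 0 0 0 0; 0 0 0 0 0 0"}}

```text
t: 8.52
position: [0.5314, 0.1351, 0.1832]
ee_rot: [[-0.952, 0.308, -0.0], [0.308, 0.952, -0.001], [0.0, -0.001, -1.0]]
ft_force: [0.7, -0.6, -2.5]
width: 0.656
finger_force: 53.8
```

```bash
python3 look.py g3 305 220 238 215
```

```text
[0.53149299 0.13520076 0.18329696]
```

View pics/g3.png

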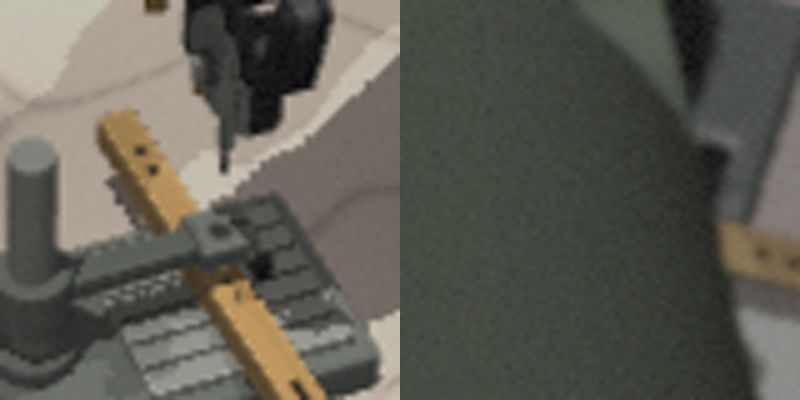

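The scene crop shows the plunger tip at about (224,173), which is pixel (309.8,214.6), and the eye at (221,232), which is (309.2,226.4). The arm blocks the top camera here.

Run:
```python
from fit import *
np.set_printoptions(precision=4,suppress=True)
im=cv2.imread("g3_scene.png"); g=cv2.cvtColor(im,cv2.COLOR_BGR2GRAY)
print("eye\n",g[222:232,303:317]); print("tip\n",g[200:218,302:318])
i0=cv2.cvtColor(cv2.imread("pics/top0.png"),cv2.COLOR_BGR2GRAY); print("top eye\n",i0[209:222,230:245])
s=sensors.state();p=s["position"]
for z in(.1299,.1265):print("tip",atz("scene",(309.8,214.6),z),p)
for px in((309.2,226.4),(308.7,226),(309.5,226)):print("eye",atz("scene",px,.088))
print(proj("scene",[[p[0],p[1],.13],[p[0],p[1],.088]]))
```

```text
eye
 [[135 136 131 122 103  66  63  67  63  65  70  84  85  87]
 [116 114 113 112 109 103 103  97  65  65  63  73  88  89]
 [101 112 112 108  98  88  98  94  50  45  43  51  73  84]
 [ 96 101 110  95  67  61  63  74  85  61  61  64  72  58]
 [ 84  99 110  98  65  54  58  62  90  97  66  66  67  64]
 [ 80 100 111 107  96  73  76  87 106 113  97  64  65  69]
 [ 91  84 101 113 109 106 108 107 113 114 111  87  58  63]
 [ 87  74 100 112 114 114 114 110  91  87  71  65  57  61]
 [ 62  61  87 109  99  87  76  70  61  59  55  61  71  54]
 [ 51  48  62  68  66  59  55  51  52  55  53  59  65  36]]
tip
 [[164 166 164 151  96  61  65  67  70  64  53  68  59  27  26  27]
 [165 165 165 165 145  81  67  67  67  65  50  67  58  28  27  23]
 [163 163 165 165 157 119  66  68  66  65  58  67  61  29  20  18]
 [164 165 164 166 162 153 123  67  66  62  58  70  62  34  28  23]
 [164 166 164 162 164 164 146  61  62  65  61  66  55  23  22  24]
 [163 164 163 164 162 158 127  61  63  64  62  66  52  22  20  26]
 [163 164 162 162 164 158 123  61  64  67  76  68  65  36  36  69]
 [164 164 163 164 165 158 124 
[... 1060 characters left out ...]
1  55  57  63  76  78  77  69  61]
 [ 83  81  75  73  68  46  45  48  56  61  76  80  77  68  59]
 [ 82  81  77  77  62  49  50  50  55  65  73  78  76  62  54]
 [ 79  78  82  76  67  57  52  51  61  73  76  79  70  62  50]
 [ 84  81  77  78  71  61  57  64  70  75  80  75  73  57  60]
 [ 75  77  78  77  72  67  64  75  76  78  77  71  65  51  59]
 [ 69  76  75  76  68  63  64  79  79  79  76  72  58  55  72]
 [ 61  63  65  67  58  59  73  75  82  78  77  68  59  56  72]]
tip [0.5315 0.137  0.1299] [0.5315 0.1352 0.1833]
tip [0.5291 0.1347 0.1265] [0.5315 0.1352 0.1833]
eye [0.5319 0.139  0.088 ]
eye [0.5319 0.1372 0.088 ]
eye [0.5303 0.1385 0.088 ]
[[309.3311 214.1776]
 [308.3174 225.4964]]
```

Request:
{"op": "arm_command", "data": {"plan": "0.001 0.003 0.03 0 0 0; 0 0 0.05 0 0 0; 0 0 0.05 0 0 0; 0 0 0.04 0 0 0; 0 0 0.03 0 0 0; 0 0 0.02 0 0 0; 0 0 0 0 0 0; 0 0 0 0 0 0; 0 0 0 0 0 0; 0 0 0 0 0 0"}}

```text
t: 9.45
position: [0.5317, 0.1371, 0.1288]
ee_rot: [[-0.952, 0.306, 0.001], [0.306, 0.952, 0.0], [-0.001, 0.001, -1.0]]
ft_force: [-0.3, -0.4, -2.4]
width: 0.654
finger_force: 53.8
```

```bash
python3 look.py g4 305 220 238 215
python3 - <<'E'
from fit import *
s=sensors.state();p=s["position"];print(s["ft_force"],s["ee_rot"])
im=cv2.imread("g4_scene.png"); g=cv2.cvtColor(im,cv2.COLOR_BGR2GRAY)
print(g[212:233,300:320]);print(proj("scene",[[p[0],p[1],p[2]-.0354],[p[0],p[1],.088]]))
cv2.imwrite("pics/g4b.png",cv2.resize(im[190:240,280:330],(500,500),interpolation=2))
E
```

```text
[0.53162416 0.1371134  0.1287172 ]
[-0.38485432  0.27121076 -1.63240544] [[-9.51976243e-01  3.06171112e-01  6.95444492e-04]
 [ 3.06171364e-01  9.51976372e-01  2.87371003e-04]
 [-5.74062025e-04  4.86495556e-04 -9.99999717e-01]]
[[165 163 148  85  65  46  35  42  63  67  69  66  31  22  28  20  14  28
   21  21]
 [165 165 162 147  97  48  43  51  68  69  68  67  58  21  22  24  16  23
   22  26]
 [151 165 167 162 142  57  54  59  66  70  70  62  66  46  33  27  27  18
   21  23]
 [163 165 166 164 154  96  55  58  68  69  65  52  57  54  31  25  28  23
   19  23]
 [159 164 165 164 165 144  59  60  69  68  68  59  65  57  23  22  24  22
   23  24]
 [153 155 153 164 166 154 103  66  67  69  67  55  67  59  29  15  24  22
   17  29]
 [151 151 155 186 184 165 147  93  70  71  64  51  67  61  23  27  12  16
   25  34]
 [148 139 115 161 190 187 185 164  65  70  64  56  69  65  22  23  27  23
   23  32]
 [149 148 146 153 158 190 189 172  59  62  58  59  67  54  24  25  20  21
   18  32]
 [147 150 149 150 156 187 159 130  58  64  58  55  67  50  17  26  27  23
   24  45]
 [150 149 146 125 108 1
[... 271 characters left out ...]
53  56  55  65  63  65  71  59  57
   58  59]
 [ 95  94  85  83  97  92  83  56  44  38  46  57  64  65  68  67  65  84
   84  85]
 [ 93  92  90  80  97  99  93  78  45  41  46  65  64  66  67  67  68  87
   88  85]
 [ 93  94  93  90  84  98  94  96  91  83  53  65  63  65  61  59  60  82
   86  86]
 [ 96  94  96  90  73  96  97  96  98  92  50  54  61  54  54  56  60  79
   85  82]
 [ 92  88  77  64  59  83  94  88  79  65  53  52  52  51  59  73  54  55
   47  57]
 [ 63  58  57  50  49  61  63  61  57  51  51  51  52  50  52  51  29  25
   26  60]
 [ 52  49  50  49  48  53  52  54  51  52  51  52  55  63  47  25  22  26
   25  54]]
[[308.90286459 224.53693909]
 [308.77585246 225.93736725]]
```

View pics/g4b.png

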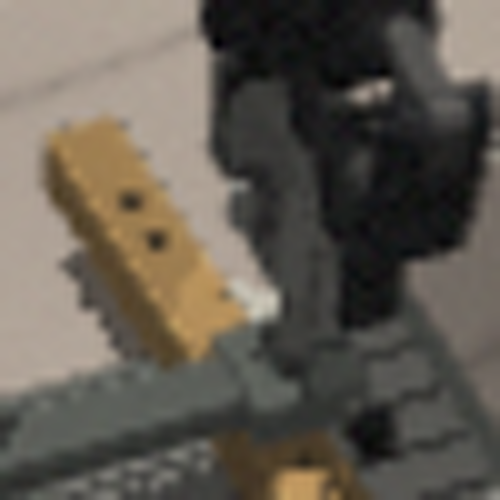

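The case bottom and stem are right over the eye at about (309,225) in pixels, with no contact force. I'll trim y by about 1 mm and lower slowly.

Request:
{"op": "arm_command", "data": {"plan": "0 -0.004 0 0 0 0; 0 0 0 0 0 0; 0 0 0.006 0 0 0; 0 0 0.006 0 0 0; 0 0 0.006 0 0 0; 0 0 0.006 0 0 0; 0 0 0.006 0 0 0; 0 0 0 0 0 0; 0 0 0 0 0 0; 0 0 0 0 0 0"}}

```text
t: 10.38
position: [0.5311, 0.1361, 0.1208]
ee_rot: [[-0.952, 0.306, 0.0], [0.306, 0.952, -0.0], [-0.0, -0.0, -1.0]]
ft_force: [-0.9, -0.0, -1.7]
width: 0.649
finger_force: 53.8
```

Request:
{"op": "arm_command", "data": {"plan": "0 0 0.005 0 0 0; 0 0 0.005 0 0 0; 0 0 0.005 0 0 0; 0 0 0.005 0 0 0; 0 0 0 0 0 0; 0 0 0 0 0 0; 0 0 0 0 0 0"}}

```text
t: 10.97
position: [0.5311, 0.136, 0.1158]
ee_rot: [[-0.952, 0.306, -0.0], [0.306, 0.952, -0.0], [0.0, -0.0, -1.0]]
ft_force: [0.0, 1.0, -1.4]
width: 0.65
finger_force: 53.8
```

Request:
{"op": "arm_command", "data": {"plan": "0 0 0.005 0 0 0; 0 0 0.005 0 0 0; 0 0 0.005 0 0 0; 0 0 0.005 0 0 0; 0 0 0.005 0 0 0; 0 0 0.005 0 0 0; 0 0 0.004 0 0 0; 0 0 0 0 0 0; 0 0 0 0 0 0; 0 0 0 0 0 0; 0 0 0 0 0 0; 0 0 0 0 0 0"}}

```text
t: 11.97
position: [0.5311, 0.1361, 0.1074]
ee_rot: [[-0.952, 0.306, 0.0], [0.306, 0.952, 0.0], [-0.0, 0.0, -1.0]]
ft_force: [0.7, -0.0, -1.1]
width: 0.654
finger_force: 53.7
```

Run:
```python
from fit import *
np.set_printoptions(precision=4,suppress=True)
F=[]
for k in range(8):
    im=cams.get_image("scene"); s=sensors.state();F.append(np.r_[s["ft_force"],s["ft_torque"],s["position"],s["width"]])
print(np.mean(F,0),np.std(F,0))
p=s["position"]
for t in("case","glass","stem_end","mark"):
    print(t,[(np.round(o["location"],1),round(o["p"],2)) for o in cams.pinpoint("scene",t)][:2])
print(proj("scene",[[p[0],p[1],p[2]-.0094+.0325]]))
cv2.imwrite("pics/g5.png",cv2.cvtColor(cv2.resize(im[185:245,275:345],(700,600),interpolation=2),cv2.COLOR_RGB2BGR))
```

```text
[ 0.104   0.1552 -1.0512  0.0295  0.0025  0.0043  0.5311  0.1361  0.1073
  0.6536] [0.4313 0.4502 0.3228 0.0324 0.0244 0.0241 0.     0.     0.     0.0017]
case [(array([310.1, 213.5]), 0.74), (array([223.9, 170.6]), 0.44)]
glass [(array([316.4, 212.4]), 0.74), (array([309.4, 223.6]), 0.71)]
stem_end [(array([310.9, 227.9]), 0.54)]
mark [(array([304.9, 236. ]), 0.93), (array([415.5, 269.9]), 0.39)]
[[309.6865 214.1804]]
```

View pics/g5.png

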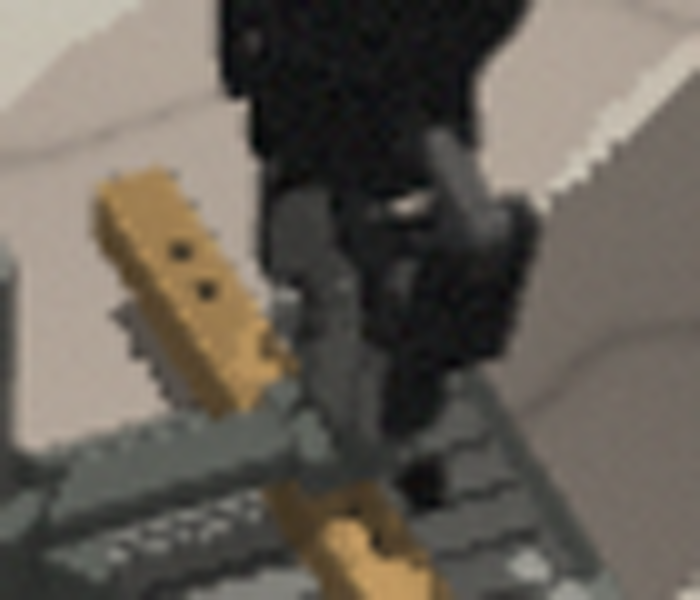

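Request:
{"op": "arm_command", "data": {"plan": "0 0 -0.005 0 0 0; 0 0 -0.005 0 0 0; 0 0 0 0 0 0; 0 0 0 0 0 0; 0 0 0 0 0 0; 0 0 0 0 0 0"}}

```text
t: 13.07
position: [0.5311, 0.136, 0.1098]
ee_rot: [[-0.952, 0.306, -0.0], [0.306, 0.952, -0.0], [0.0, -0.0, -1.0]]
ft_force: [-0.6, -0.1, -1.1]
width: 0.654
finger_force: 53.7
```

```bash
cat > fz.py <<'E'
from h import *
F=[]
for k in range(20):
    cams.get_image("scene"); s=sensors.state();F.append(np.r_[s["ft_force"],s["position"]])
print(np.mean(F,0).round(4),(np.std(F,0)/4).round(3)[:3])
E
python3 fz.py
```

```text
[ 0.0206  0.1015 -1.5098  0.5311  0.1361  0.1098] [0.136 0.107 0.083]
```

Request:
{"op": "arm_command", "data": {"plan": "0 0 -0.005 0 0 0; 0 0 -0.005 0 0 0; 0 0 -0.002 0 0 0; 0 0 0 0 0 0; 0 0 0 0 0 0; 0 0 0 0 0 0; 0 0 0 0 0 0"}}

```text
t: 14.65
position: [0.531, 0.1361, 0.1128]
ee_rot: [[-0.952, 0.306, -0.0], [0.306, 0.952, -0.0], [0.0, -0.0, -1.0]]
ft_force: [-0.2, -0.0, -1.5]
width: 0.652
finger_force: 53.8
```

```bash
python3 fz.py
```

```text
[ 0.0047  0.0437 -2.3829  0.5311  0.1361  0.1128] [0.143 0.09  0.115]
```

Request:
{"op": "arm_command", "data": {"plan": "0 0 0.005 0 0 0; 0 0 0.005 0 0 0; 0 0 0.005 0 0 0; 0 0 0.004 0 0 0; 0 0 0.003 0 0 0; 0 0 0 0 0 0; 0 0 0 0 0 0; 0 0 0 0 0 0; 0 0 0 0 0 0; 0 0 0 0 0 0; 0 0 0 0 0 0"}}

```text
t: 16.57
position: [0.5311, 0.1361, 0.1073]
ee_rot: [[-0.952, 0.306, 0.0], [0.306, 0.952, 0.0], [-0.0, 0.0, -1.0]]
ft_force: [-0.8, 0.6, -0.7]
width: 0.656
finger_force: 53.7
```

```bash
python3 fz.py; python3 -c "
from plant import bot
print(bot.close_job())"
```

```text
[-0.0111 -0.0155 -1.1604  0.5311  0.1361  0.1073] [0.149 0.097 0.095]
the job is handed in; nothing more can be done
None
```

I handed the job in with the larger indicator held upright in the eye, dial facing away from the column; the plunger is in about 4 mm by estimate (force readings put it between 2.5 and 5.5 mm), with no measurable sideways force, and the hand-in returned no verdict.

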